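# Line up turned furniture feet by height on the drying board

### The arm

A 6-joint arm with a two-finger parallel gripper is mounted at the origin on the work surface. World frame = base frame: x ahead of the robot, y to its left, z up, the work surface at z = 0. Lengths are in mm, angles in rad, forces in N, time in s.
With the tool pointing down it reaches from about 300 to 775 mm from the base axis. Payload 14.6 kg.
Tool frame: the origin (TCP) lies on the centre line of the jaws, within the pads' length; the fingertips stand 19 mm ahead of it and the grasp point (between the pads) is the TCP; z points along the fingers, y is the line along which they close (so a half turn about z gives the same grasp; the last joint's range is limited). The gripper opens to 85 mm and grips with 20 to 120 N. Pads are 22 mm wide; open, the fingers measure 114 mm over their backs; the gripper's body (76 mm by 85 mm) begins 54 mm behind the grasp point. The pads swing forward as they close: fully open they stand 13 mm farther back than shut.
Start: joints at [-1.381, 0.3, 1.521, -0, 1.321, -0.067], TCP at [139.686, -531.956, 250.281] pointing down, gripper open.
Joint ranges: [-3.03, 3.03], [-0.79, 2.21], [0.23, 2.52], [-1.04, 4.18], [0, 3.07], [-2.55, 2.55]. Speed limits (rad/s): [2.22, 2.22, 2.57, 3.14, 3.14, 3.14].

### API

Orientations are given as a rotation vector (axis times angle).
In Python, from rig import manip, capture gives the robot as it stands.
- The arm moves only by the shell command python3 -m pendant 'ROWS' [OPENING] [FORCE]. ROWS is JSON, a list of rows, each a list of 6 numbers: the shift along the tool's x, y, z in m, then the turn, a rotation vector about the tool's x, y, z in rad. A call has 1 to 5 rows; each row shifts and turns the commanded pose from where the row before left it, along the tool's axes as they then stand; what a row does not reach is not made up. A row lasts 1/12 s, in which the tool goes at most 41.7 mm and 7.16 degrees, less where a joint would pass 70% of its speed; a pose out of reach is approached as far as the arm can. A call is refused whole if a number of a shift passes 0.0417 or a number of a turn 0.125, either way. A call with a gripper value outside its range is refused whole. OPENING is the closure, from -1 (fully open) to 1 (shut), so that 0 is half open, set as the call begins (- or left out, the last holds). The fingers move at their own pace and stop on an object; FORCE is the grip in N (left out, the last holds). Time passes only in rows, so rows that do not move let the fingers close. It gives the time, the measured TCP pose, the force, the opening and the grip force at its end, in the units of the state.
- manip.state(): the state, without advancing time (a new reading comes with each control period).
- capture(name): name is "scene" or "top"; returns a dict with "color" (420x560x3 uint8, blue, green, red), "depth" (420x560 float32, mm along the optical axis (not along the pixel's ray), 0 where there is no reading), "fov_y" (degrees; the focal length in pixels is half the picture's height over the tangent of half this angle, whatever the lens; pixels are square), "cx", "cy" (the principal point, pixels), "origin" and "orientation" of the camera in the world. Camera axes: x right, y up, looking along -z (the intrinsics and any distortion apply to the point x, -y, -z); pixel columns grow to the right and rows downward; lengths in mm; the calibration is good to about 2 mm. A picture is of the moment at which its call begins.
- manip.sign_off(): hands the job in; it is judged then, once.
The state is a dict: "t": time; "joint_pos": joint angles; "joint_vel": joint speeds; "effort": joint torques, N m; "tool_pos": TCP position; "orientation": TCP orientation; "force": force on the tool from outside, world axes, zero at the start; "moment": the same for the moment, N m; "opening": opening from 0.0 (shut) to 1.0 (fully open); "grip_force": force on a finger pad.
Only numpy, scipy, OpenCV 4.12 (cv2) and the standard library are available. Lean on these libraries where they do the work, as an engineer would, in place of code of your own. Each camera call takes 0.05 s, during which the arm holds its last target. There are 200 camera calls.

### The job

Stand the four turned wooden furniture feet upright on the cork pads of the drying board, one in the middle of each pad, in order of height: the tallest on the pad next to the red block, then down to the shortest at the far end. Leave the glass jar standing where it is.

Things in the scene. Friction and masses are not known exactly. Their poses are not given: they have to be found in the camera images.
- foot_honey: loose turned wooden furniture foot, honey-orange, 90 mm tall, standing upright on the bench. Round: straight belly 46 mm across from 27 to 67 mm above the bottom (grip there, near its upper end), toe 34 mm and top 44 mm across, a small steel disc on top; about 108 g. Origin: centre of the bottom; z up along the foot; yaw means nothing.
- foot_mahogany: loose turned wooden furniture foot, dark red-brown, 75 mm tall, standing upright on the bench. Round: straight belly 46 mm across from 22 to 56 mm above the bottom (grip there, near its upper end), toe 34 mm and top 44 mm across, a small steel disc on top; about 90 g. Origin: centre of the bottom; z up along the foot; yaw means nothing.
- foot_pale: loose turned wooden furniture foot, pale cream, 60 mm tall, standing upright on the bench. Round: straight belly 46 mm across from 18 to 44 mm above the bottom (grip there, near its upper end), toe 34 mm and top 44 mm across, a small steel disc on top; about 72 g. Origin: centre of the bottom; z up along the foot; yaw means nothing.
- foot_black: loose turned wooden furniture foot, black, 45 mm tall, standing upright on the bench. Round: straight belly 46 mm across from 14 to 33 mm above the bottom (grip there, near its upper end), toe 34 mm and top 44 mm across, a small steel disc on top; about 54 g. Origin: centre of the bottom; z up along the foot; yaw means nothing.
- pad1: fixed tan cork pad, 54 mm across, 3 mm thick, on the dark brown drying board (78 x 450 x 18 mm), number 1 of four in a row about 85 mm apart, from the board's +y end. Origin: centre of its underside, 18 mm above the bench; feet stand 3 mm above it. The board's place and angle (up to 0.2 rad from the y axis) vary.
- pad2: fixed tan cork pad, 54 mm across, 3 mm thick, on the dark brown drying board (78 x 450 x 18 mm), number 2 of four in a row about 85 mm apart, from the board's +y end. Origin: centre of its underside, 18 mm above the bench; feet stand 3 mm above it. The board's place and angle (up to 0.2 rad from the y axis) vary.
- pad3: fixed tan cork pad, 54 mm across, 3 mm thick, on the dark brown drying board (78 x 450 x 18 mm), number 3 of four in a row about 85 mm apart, from the board's +y end. Origin: centre of its underside, 18 mm above the bench; feet stand 3 mm above it. The board's place and angle (up to 0.2 rad from the y axis) vary.
- pad4: fixed tan cork pad, 54 mm across, 3 mm thick, on the dark brown drying board (78 x 450 x 18 mm), number 4 of four in a row about 85 mm apart, from the board's +y end. Origin: centre of its underside, 18 mm above the bench; feet stand 3 mm above it. The board's place and angle (up to 0.2 rad from the y axis) vary.
- red_block: fixed red stop block, 70 x 26 x 22 mm high, on top of one end of the drying board, about 80 mm beyond the end pad: at the pad1 end or the pad4 end (the other end has a like block of bare orange-brown wood). Origin: centre of its underside.
- jar: loose closed green glass jar, brass lid, 56 mm across, 68 mm tall, standing on the bench among the feet. A loose tin with a blue label, 58 mm across, 55 mm tall (not listed), stands there too. Origin: centre of the bottom.
There are look-alikes about, which are no part of the job. What is shaped like the foot_pale but purple or turquoise is not meant.

How it is judged:
By the outcome, as a careful person would: the job done as asked, in the order asked, and still so for the second after the job is handed in, with the robot touching nothing.
It also fails if it takes over 96 s, if anything falls off the work surface, if the arm or the gripper's body presses on something with over 40 N, if the wrist force passes 120 N, or if a joint passes its speed limit or range.

## Working session

There is one attempt and no reset: what is moved stays moved. The work goes in short steps, Python scripts to look and compute and a shell command to move; the robot and the scene stay as the last step left them, time stands still between calls to the robot, and variables do not carry over. Pictures are saved under pics/ and viewed, at most 14 in all, crops included, and the job is handed in when it is done.

```bash
mkdir -p pics; ls; cat > h.py <<'E'
import numpy as np, cv2
from scipy.spatial.transform import Rotation as R
from rig import manip, capture
def cap(n,f=None):
    c=capture(n)
    if f: cv2.imwrite('pics/'+f,c['color'])
    return c
def rot(o):
    o=np.array(o,float)
    return R.from_rotvec(o) if o.size==3 else (R.from_quat(o) if o.size==4 else R.from_matrix(o.reshape(3,3)))
def world(c,u,v,z=None):
    """pixel -> world by depth, or on the plane at height z"""
    f=c['color'].shape[0]/2/np.tan(np.radians(c['fov_y'])/2)
    d=np.array([(u-c['cx'])/f,-(v-c['cy'])/f,-1.])
    w=rot(c['orientation']).apply(d);o=np.array(c['origin'])
    s=c['depth'][int(round(v)),int(round(u))] if z is None else (z-o[2])/w[2]
    return o+s*w
E
python3 - <<'E'
from h import *
import pickle
for n in('scene','top'):
    c=cap(n,n+'0.png');pickle.dump(c,open(n+'0.pkl','wb'))
    print({k:v for k,v in c.items() if k not in('color','depth')})
print(manip.state())
E
```

```text
pics
{'fov_y': 43.19826605373486, 'cx': 287.75569706458816, 'cy': 222.18709884337443, 'origin': array([1230.95116637, -632.28052612,  911.46863914]), 'orientation': array([0.80399571, 0.33566272, 0.75702872])}
{'fov_y': 50.145564309285184, 'cx': 278.174580610524, 'cy': 205.1082919878869, 'origin': array([ 321.65803996,   37.58130886, 1224.12150354]), 'orientation': array([ 0.13880765, -0.15107188, -1.54840007])}
{'t': 0.1, 'joint_pos': array([-1.38057514e+00,  3.00415622e-01,  1.52151022e+00, -1.11507094e-05,
        1.32072034e+00, -6.65744971e-02]), 'joint_vel': array([ 0.00152347, -0.00182329, -0.0034003 ,  0.00091062, -0.0002672 ,
        0.00025791]), 'effort': array([ 2.05572636e-03, -5.44376457e+01, -3.62370050e+01, -3.46247703e-05,
        3.06806534e-03,  2.31929351e-05]), 'tool_pos': array([ 139.66261232, -531.77466721,  249.78171892]), 'orientation': array([-3.11468930e+00, -4.02136044e-01,  1.19141102e-04]), 'force': array([ 0.60775177,  0.11459901, -0.03005054]), 'moment': array([-0.03052693, -0.00706238,  0.0640049 ]), 'grip_force': 0.0, 'opening': 1.002649166283851}
```

View pics/top0.png

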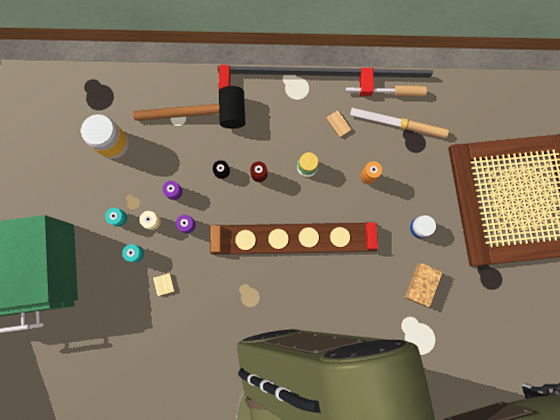

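View pics/scene0.png

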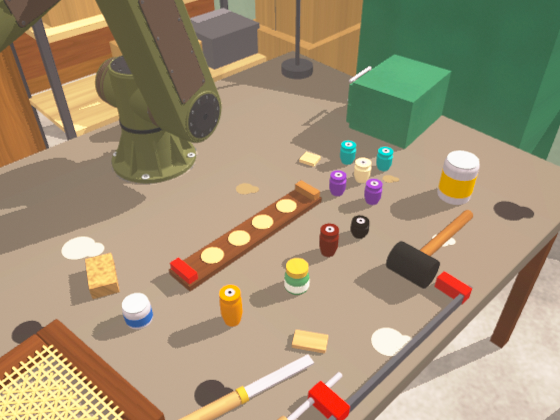

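The top view has +x up and +y left. Candidates in it:
- Honey foot: (373,170). The jar with the brass lid (308,163) and the white tin (423,226) are not feet.
- Mahogany foot: (259,170).
- Black foot: (221,168).
- Pale foot: (149,219). Its look-alikes are turquoise at (115,216) and (131,253), and purple at (172,188) and (185,223).
- Pads: (245,239), (278,238), (309,237) and (340,237). The red block at (372,236) is at the −y end, so it is next to pad4.

I'll check this in an enlarged crop and compute the positions.

```bash
python3 - <<'E'
from h import *
import pickle
c=pickle.load(open('top0.pkl','rb'))
im=c['color'][140:275,90:450]
cv2.imwrite('pics/crop.png',cv2.resize(im,(792,297),interpolation=cv2.INTER_CUBIC))
for n,u,v,h in [('honey',373,170,90),('mahog',259,170,75),('pale',149,219,60),('black',221,168,45),('jar',308,159,68),('tin',424,225,55),('pad1',245.5,239.5,21),('pad2',278,238.5,21),('pad3',309,237.5,21),('pad4',340,237,21),('red',372,236,40),('tq1',114.5,215.5,60),('tq2',131,252.5,60),('pu1',172,188,60),('pu2',185,223,60)]:
    print(n,world(c,u,v,h).round(0),world(c,u,v).round(0))
E
```

```text
honey [ 632. -216.   90.] [ 632. -216.   91.]
mahog [630.  83.  75.] [631.  83.  72.]
pale [496. 368.  60.] [496. 368.  60.]
black [642. 187.  45.] [641. 187.  47.]
jar [665. -47.  68.] [666. -47.  66.]
tin [ 494. -355.   55.] [ 494. -355.   56.]
pad1 [451. 116.  21.] [451. 116.  22.]
pad2 [456.  29.  21.] [456.  29.  21.]
pad3 [460. -54.  21.] [460. -55.  18.]
pad4 [ 463. -138.   21.] [ 463. -138.   21.]
red [ 465. -220.   40.] [ 465. -221.   39.]
tq1 [504. 458.  60.] [504. 457.  63.]
tq2 [408. 408.  60.] [408. 408.  60.]
pu1 [581. 313.  60.] [580. 312.  63.]
pu2 [488. 273.  60.] [487. 272.  63.]
```

View pics/crop.png

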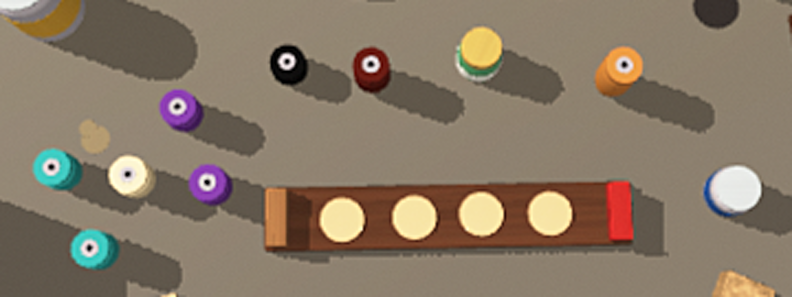

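The crop confirms the choice. The pale foot is the cream one at top pixel (149,219), between the turquoise and purple look-alikes. Pads 1 and 4 measure 254 mm apart, against 255 expected, and every height matches. The order is honey→pad4, mahogany→pad3, pale→pad2, black→pad1. I'll turn the tool so the jaws close along world x (tool x = +y, tool y = +x).

```bash
p="python3 -m pendant"
$p '[[0,0,0,0,0,-0.12],[0,0,0,0,0,-0.12],[0,0,0,0,0,-0.12],[0,0,0,0,0,-0.12],[0,0,0,0,0,-0.12]]' -1 40 >/dev/null
$p '[[0,0,0,0,0,-0.12],[0,0,0,0,0,-0.12],[0,0,0,0,0,-0.12],[0,0,0,0,0,-0.12],[0,0,0,0,0,-0.12]]' >/dev/null
$p '[[0,0,0,0,0,-0.114],[0.021,0.0328,0,0,0,0],[0.021,0.0328,0,0,0,0],[0.021,0.0328,0,0,0,0],[0.021,0.0328,0,0,0,0]]'
$p '[[0.021,0.0328,0,0,0,0],[0.021,0.0328,0,0,0,0],[0.021,0.0328,0,0,0,0],[0.021,0.0328,0,0,0,0],[0.021,0.0328,0,0,0,0]]' >/dev/null
$p '[[0.021,0.0328,0,0,0,0],[0.021,0.0328,0,0,0,0],[0.021,0.0328,0,0,0,0],[0,0,0,0,0,0],[0,0,0,0,0,0]]'
```

```text
t: 1.35
tool_pos: [271.9, -446.7, 250.0]
orientation: [-2.222, -2.22, -0.0]
force: [0.9, 0.1, 0.7]
opening: 1.0
grip_force: 0.0
t: 2.18
tool_pos: [534.3, -278.6, 249.4]
orientation: [-2.217, -2.224, 0.001]
force: [-0.1, -0.3, -0.3]
opening: 0.997
grip_force: 0.0
```

```bash
python3 - <<'E'
from h import *
s=manip.state();print(s['tool_pos'],rot(s['orientation']).as_matrix().round(3))
# second estimate from the scene camera: disc / pad centroids
E
```

```text
[ 534.29879865 -278.57742439  249.38765469] [[-0.003  1.    -0.001]
 [ 1.     0.003  0.001]
 [ 0.001 -0.001 -1.   ]]
```

```bash
p="python3 -m pendant"
$p '[[0.021,0.0326,0,0,0,0],[0.021,0.0326,0,0,0,0],[0.0205,0.0326,0,0,0,0],[0,0,0.04,0,0,0],[0,0,0.04,0,0,0]]' >/dev/null
$p '[[0,0,0.04,0,0,0],[0,0,0.01,0,0,0],[0,0,0,0,0,0]]'
python3 -c "
from h import *
c=cap('scene');cv2.imwrite('pics/s1.png',cv2.resize(c['color'][150:350,130:400],None,fx=2.9,fy=2.9))"
```

```text
t: 2.85
tool_pos: [629.4, -217.8, 117.4]
orientation: [-2.219, -2.216, 0.004]
force: [1.0, -0.1, 0.9]
opening: 1.001
grip_force: 0.0
```

View pics/s1.png

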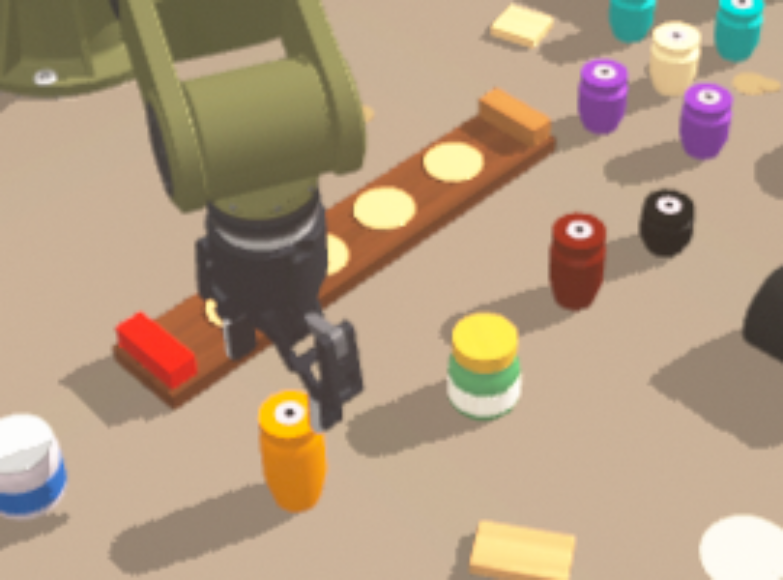

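The foot's disc is at crop (289,412), and the open jaws stand above and behind it. I'll cross-check its position with the scene camera.

```bash
python3 - <<'E'
from h import *
import pickle
c=pickle.load(open('scene0.pkl','rb'))
P=lambda x,y:(130+x/2.9,150+y/2.9)
for n,p,z in [('honey',P(289,412),90),('mahog',P(580,230),75),('pale',P(677,36),60),('black',P(669,205),45),('pad1',P(453,162),21),('pad2',P(384,209),21),('jar',P(486,338),68)]:
    print(n,world(c,*p,z).round(0),world(c,*p).round(0))
print(world(cap('scene'),*P(330,415)),world(cap('scene'),*P(238,348)))
t=cap('top');cv2.imwrite('pics/t1.png',cv2.resize(t['color'][100:300,190:450],None,fx=3,fy=3))
E
```

```text
honey [ 636. -217.   90.] [ 637. -218.   92.]
mahog [637.  85.  75.] [639.  81.  79.]
pale [501. 370.  60.] [500. 373.  58.]
black [646. 189.  45.] [646. 190.  45.]
pad1 [456. 115.  21.] [458. 114.  23.]
pad2 [461.  27.  21.] [463.  25.  23.]
jar [665. -51.  68.] [665. -50.  67.]
[ 686.66297393 -219.57754794  131.32700356] [ 589.75643762 -222.28569716  123.86009775]
```

View pics/t1.png

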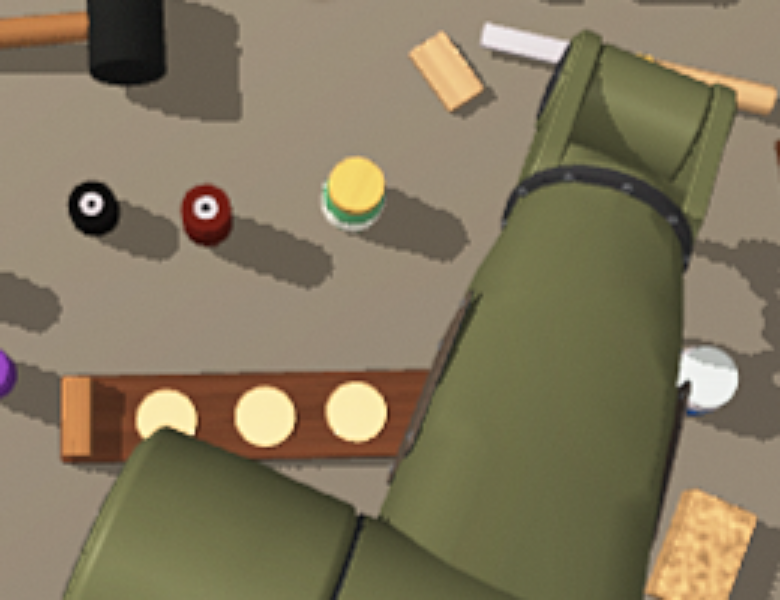

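The top view shows the arm covering the honey foot. The two cameras agree within 5 mm, with the scene camera reading x about 5 mm larger throughout, so I'll use the mean. Next I descend and grip.

```bash
p="python3 -m pendant"
$p '[[0.001,0.002,0.02,0,0,0],[0,0,0.02,0,0,0],[0,0,0.018,0,0,0],[0,0,0,0,0,0],[0,0,0,0,0,0]]'
$p '[[0,0,0,0,0,0],[0,0,0,0,0,0],[0,0,0,0,0,0],[0,0,0,0,0,0],[0,0,0,0,0,0]]' 1 40
$p '[[0,0,0,0,0,0],[0,0,0,0,0,0],[0,0,0,0,0,0],[0,0,0,0,0,0],[0,0,0,0,0,0]]'
```

```text
t: 3.47
tool_pos: [633.5, -216.7, 63.7]
orientation: [2.221, 2.221, 0.001]
force: [1.0, 0.2, 0.6]
opening: 0.999
grip_force: 0.0
t: 3.88
tool_pos: [633.6, -216.7, 63.8]
orientation: [2.22, 2.22, 0.001]
force: [-1.0, -0.4, 5.8]
opening: 0.52
grip_force: 40.3
t: 4.3
tool_pos: [633.6, -216.7, 63.8]
orientation: [2.22, 2.22, 0.001]
force: [-1.2, -0.4, 5.6]
opening: 0.52
grip_force: 40.3
```

```bash
p="python3 -m pendant"
$p '[[0,0,-0.03,0,0,0],[0,0,-0.03,0,0,0],[0.0155,-0.0337,0,0,0,0],[0.0155,-0.0337,0,0,0,0],[0.0155,-0.0337,0,0,0,0]]'
$p '[[0.0155,-0.0337,0,0,0,0],[0.0155,-0.0337,0,0,0,0],[0,0,0,0,0,0],[0,0,0,0,0,0],[0,0,0,0,0,0]]'
```

```text
t: 4.72
tool_pos: [530.6, -169.4, 122.8]
orientation: [2.221, 2.221, 0.001]
force: [-0.0, 0.0, -1.8]
opening: 0.522
grip_force: 41.6
t: 5.13
tool_pos: [465.4, -139.3, 123.2]
orientation: [2.22, 2.22, 0.001]
force: [0.3, -0.3, -0.3]
opening: 0.519
grip_force: 41.6
```

Now lower to z≈86 and check contact.

```bash
p="python3 -m pendant"
$p '[[0,0,0.02,0,0,0],[0,0,0.012,0,0,0],[0,0,0.004,0,0,0],[0,0,0,0,0,0],[0,0,0,0,0,0]]'
$p '[[0,0,0.002,0,0,0],[0,0,0,0,0,0],[0,0,0,0,0,0]]'
python3 -c "
from h import *
c=cap('scene');cv2.imwrite('pics/s2.png',cv2.resize(c['color'][150:350,130:400],None,fx=2.9,fy=2.9))"
```

```text
t: 5.55
tool_pos: [465.3, -139.3, 86.7]
orientation: [2.221, 2.221, 0.0]
force: [0.8, -0.7, -0.5]
opening: 0.519
grip_force: 41.6
t: 5.8
tool_pos: [465.0, -139.1, 84.8]
orientation: [2.221, 2.221, 0.001]
force: [1.5, 0.0, 1.0]
opening: 0.521
grip_force: 41.9
```

View pics/s2.png

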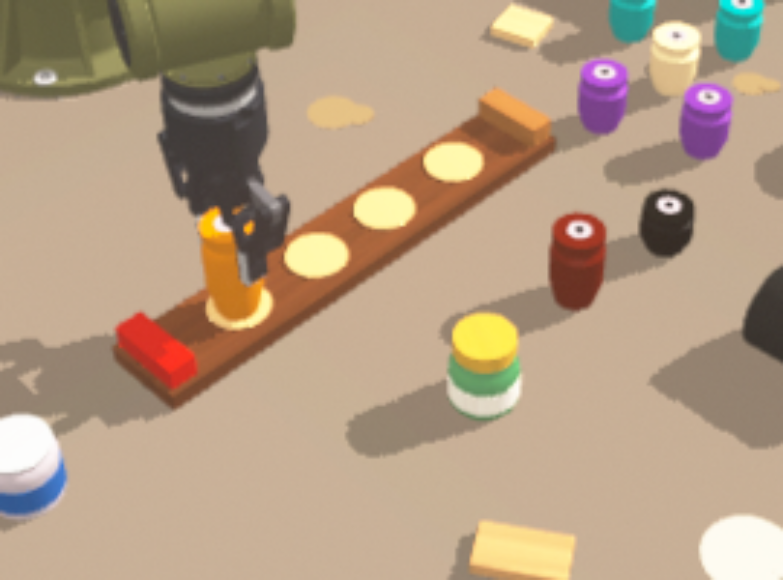

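The honey foot stands on pad4 in the jaws, at about crop (236,310), with the pad showing evenly around it. Release, then on to the mahogany foot.

```bash
p="python3 -m pendant"
$p '[[0,0,0,0,0,0],[0,0,0,0,0,0],[0,0,0,0,0,0],[0,0,0,0,0,0],[0,0,0,0,0,0]]' -1
$p '[[0,0,-0.02,0,0,0],[0,0,-0.04,0,0,0],[0,0,-0.03,0,0,0],[0,0,0,0,0,0]]'
$p '[[0.0319,0.024,0,0,0,0],[0.0319,0.024,0,0,0,0],[0.0319,0.024,0,0,0,0],[0.0319,0.024,0,0,0,0],[0.0319,0.024,0,0,0,0]]' >/dev/null
$p '[[0.0319,0.024,0,0,0,0],[0.0319,0.024,0,0,0,0],[0,0,0.035,0,0,0],[0,0,0.03,0,0,0],[0,0,0,0,0,0]]'
```

```text
t: 6.27
tool_pos: [464.5, -138.9, 84.3]
orientation: [-2.221, -2.221, 0.0]
force: [-0.7, -0.2, 0.1]
opening: 0.995
grip_force: 0.0
t: 6.6
tool_pos: [466.5, -139.7, 179.9]
orientation: [2.216, 2.216, 0.005]
force: [0.7, 0.8, 0.9]
opening: 0.997
grip_force: 0.0
t: 7.43
tool_pos: [629.8, 84.7, 102.5]
orientation: [-2.216, -2.218, 0.012]
force: [-0.7, -0.9, -1.5]
opening: 1.0
grip_force: 0.0
```

```bash
p="python3 -m pendant"
$p '[[0,0,0.025,0,0,0],[0,0,0.02,0,0,0],[0,0,0.011,0,0,0],[0,0,0,0,0,0],[0,0,0,0,0,0]]'
$p '[[0,0,0,0,0,0],[0,0,0,0,0,0],[0,0,0,0,0,0],[0,0,0,0,0,0],[0,0,0,0,0,0]]' 1 40
python3 -c "
from h import *
t=cap('top');cv2.imwrite('pics/t2.png',cv2.resize(t['color'][100:300,190:450],None,fx=3,fy=3))
for n in ('top',):
  print(rot(t['orientation']).as_matrix().round(2))"
```

```text
t: 7.85
tool_pos: [632.9, 84.1, 54.4]
orientation: [2.222, 2.221, 0.001]
force: [0.2, 0.5, 0.1]
opening: 0.998
grip_force: 0.0
t: 8.27
tool_pos: [633.1, 84.4, 54.6]
orientation: [2.221, 2.221, 0.002]
force: [-2.0, -1.4, 6.8]
opening: 0.521
grip_force: 40.5
[[ 0.02  0.98 -0.18]
 [-1.    0.02  0.01]
 [ 0.01  0.18  0.98]]
```

View pics/t2.png

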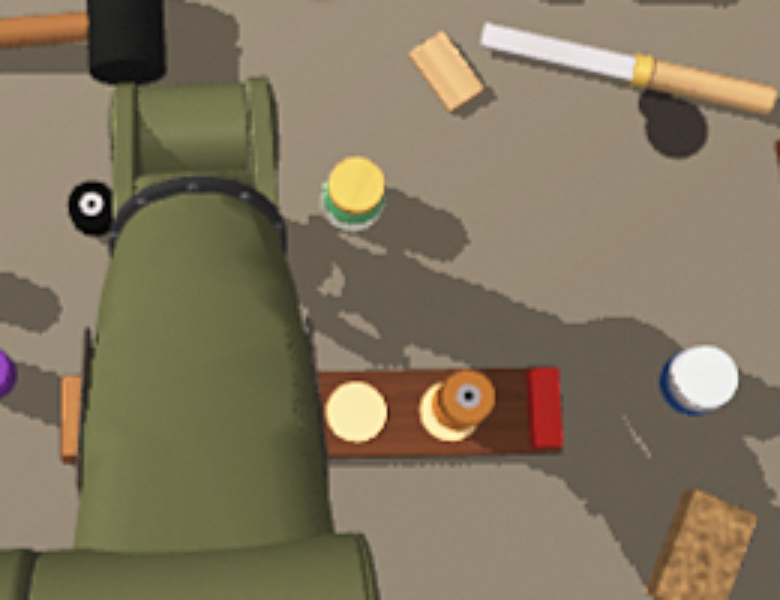

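The honey foot is upright on pad4, with its disc at crop (467.5,396). The mahogany foot is gripped. I'll check the placing offset and carry on to pad3.

```bash
p="python3 -m pendant"
$p '[[0,0,-0.03,0,0,0],[0,0,-0.03,0,0,0],[-0.0232,-0.0286,0,0,0,0],[-0.0232,-0.0286,0,0,0,0],[-0.0232,-0.0286,0,0,0,0]]' >/dev/null
$p '[[-0.0232,-0.0286,0,0,0,0],[-0.0232,-0.0286,0,0,0,0],[-0.0232,-0.0286,0,0,0,0],[0,0,0,0,0,0],[0,0,0,0,0,0]]'
$p '[[0,0,0,0,0,0],[0,0,0,0,0,0]]'
python3 -c "
from h import *
import pickle
c=pickle.load(open('top0.pkl','rb'));print(world(c,190+467.5/3,100+396/3,111))"
```

```text
t: 9.15
tool_pos: [460.5, -55.7, 114.0]
orientation: [2.223, 2.218, 0.001]
force: [0.3, 0.8, -1.2]
opening: 0.521
grip_force: 41.8
t: 9.32
tool_pos: [461.8, -54.4, 113.5]
orientation: [2.22, 2.222, 0.001]
force: [-1.3, 0.2, -0.5]
opening: 0.523
grip_force: 41.8
[ 464.84617517 -139.57824311  111.        ]
```

The honey foot measures at (464.8,−139.6), within 2 mm of the pad centre. The top camera also agrees with the robot frame, so I'll follow the top camera from here: pad3 at (459.5,−54.3).

```bash
p="python3 -m pendant"
$p '[[0,-0.002,0.02,0,0,0],[0,0,0.012,0,0,0],[0,0,0.0055,0,0,0],[0,0,0,0,0,0],[0,0,0,0,0,0]]'
$p '[[0,0,0,0,0,0],[0,0,0,0,0,0],[0,0,0,0,0,0]]'
```

```text
t: 9.73
tool_pos: [459.6, -54.4, 75.8]
orientation: [-2.22, -2.223, -0.0]
force: [0.4, 0.4, -1.8]
opening: 0.518
grip_force: 43.1
t: 9.98
tool_pos: [459.2, -54.7, 75.9]
orientation: [2.221, 2.222, 0.0]
force: [0.9, -0.2, -1.7]
opening: 0.521
grip_force: 43.1
```

```bash
p="python3 -m pendant"
$p '[[0,0,0,0,0,0],[0,0,0,0,0,0],[0,0,0,0,0,0],[0,0,0,0,0,0],[0,0,0,0,0,0]]' -1
$p '[[0,0,-0.02,0,0,0],[0,0,-0.04,0,0,0],[0,0,-0.03,0,0,0],[0,0,0,0,0,0],[0.0384,0.0034,0,0,0,0]]' >/dev/null
$p '[[0.0384,0.0034,0,0,0,0],[0.0384,0.0034,0,0,0,0],[0.0384,0.0034,0,0,0,0],[0.0384,0.0034,0,0,0,0],[0.0384,0.0034,0,0,0,0]]' >/dev/null
$p '[[0.0384,0.0034,0,0,0,0],[0.0384,0.0034,0,0,0,0],[0.0384,0.0034,0,0,0,0],[0.0384,0.0034,0,0,0,0],[0.0384,0.0034,0,0,0,0]]' >/dev/null
$p '[[0,0,0.03,0,0,0],[0,0,0.03,0,0,0],[0,0,0,0,0,0],[0,0,0,0,0,0],[0,0,0,0,0,0]]'
```

```text
t: 10.4
tool_pos: [459.0, -54.9, 75.9]
orientation: [2.221, 2.221, 0.0]
force: [-0.7, 1.0, 0.3]
opening: 1.003
grip_force: 0.0
t: 12.07
tool_pos: [497.0, 367.6, 107.4]
orientation: [2.222, 2.221, 0.003]
force: [0.4, 0.2, 0.5]
opening: 1.001
grip_force: 0.0
```

```bash
p="python3 -m pendant"
$p '[[0,0,0.03,0,0,0],[0,0,0.025,0,0,0],[0,0,0.012,0,0,0],[0,0,0,0,0,0],[0,0,0,0,0,0]]'
python3 -c "
from h import *
c=cap('scene');cv2.imwrite('pics/s3.png',cv2.resize(c['color'][100:300,180:450],None,fx=2.9,fy=2.9))"
```

```text
t: 12.48
tool_pos: [497.0, 367.8, 40.3]
orientation: [2.222, 2.221, 0.002]
force: [-0.4, 1.3, 0.4]
opening: 1.004
grip_force: 0.0
```

View pics/s3.png

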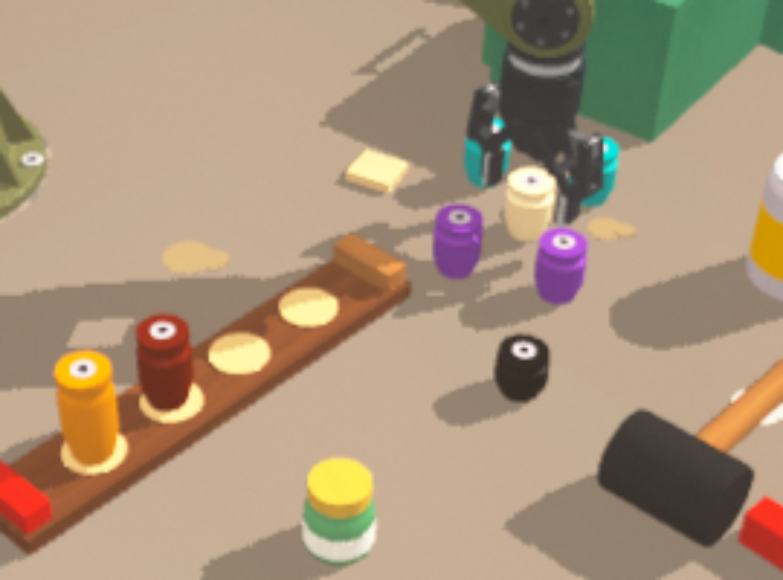

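The honey and mahogany feet stand centred on pads 4 and 3. The pale foot is between the jaws at crop (530,200), with the look-alikes untouched. Grip and carry to pad2.

```bash
p="python3 -m pendant"
$p '[[0,0,0,0,0,0],[0,0,0,0,0,0],[0,0,0,0,0,0],[0,0,0,0,0,0],[0,0,0,0,0,0]]' 1 40
$p '[[0,0,0,0,0,0],[0,0,-0.03,0,0,0],[0,0,-0.035,0,0,0],[0,0,-0.035,0,0,0],[-0.0374,-0.0046,0,0,0,0]]'
$p '[[-0.0374,-0.0046,0,0,0,0],[-0.0374,-0.0046,0,0,0,0],[-0.0374,-0.0046,0,0,0,0],[-0.0374,-0.0046,0,0,0,0],[-0.0374,-0.0046,0,0,0,0]]' >/dev/null
$p '[[-0.0374,-0.0046,0,0,0,0],[-0.0374,-0.0046,0,0,0,0],[-0.0374,-0.0046,0,0,0,0],[0,0,0.03,0,0,0],[0,0,0.02,0,0,0]]' >/dev/null
$p '[[0,0,0,0,0,0],[0,0,0,0,0,0],[0,0,0,0,0,0]]'
```

```text
t: 12.95
tool_pos: [496.7, 367.8, 39.9]
orientation: [2.221, 2.221, 0.002]
force: [-1.1, -1.3, 7.6]
opening: 0.519
grip_force: 40.8
t: 13.37
tool_pos: [494.1, 334.8, 146.4]
orientation: [2.216, 2.224, 0.019]
force: [1.7, 0.3, 1.0]
opening: 0.52
grip_force: 41.4
t: 14.45
tool_pos: [455.6, 31.3, 90.0]
orientation: [2.22, 2.222, 0.001]
force: [1.3, 0.0, -0.4]
opening: 0.518
grip_force: 41.3
```

Target z = 39.9+21 = 60.9, so lower about 29 mm and release. Then to the black foot at (642,187).

```bash
p="python3 -m pendant"
$p '[[-0.0005,0,0.018,0,0,0],[0,0,0.009,0,0,0],[0,0,0.002,0,0,0],[0,0,0,0,0,0],[0,0,0,0,0,0]]'
$p '[[0,0,0,0,0,0],[0,0,0,0,0,0],[0,0,0,0,0,0],[0,0,0,0,0,0],[0,0,0,0,0,0]]' -1
$p '[[0,0,-0.02,0,0,0],[0,0,-0.04,0,0,0],[0,0,-0.02,0,0,0],[0,0,0,0,0,0],[0.0261,0.0312,0,0,0,0]]' >/dev/null
$p '[[0.0261,0.0312,0,0,0,0],[0.0261,0.0312,0,0,0,0],[0.0261,0.0312,0,0,0,0],[0.0261,0.0312,0,0,0,0],[0.0261,0.0312,0,0,0,0]]' >/dev/null
$p '[[0,0,0.03,0,0,0],[0,0,0.03,0,0,0],[0,0,0,0,0,0],[0,0,0,0,0,0],[0,0,0,0,0,0]]'
```

```text
t: 14.87
tool_pos: [455.4, 30.8, 60.9]
orientation: [2.22, 2.222, 0.001]
force: [-3.1, -0.1, 6.5]
opening: 0.516
grip_force: 42.0
t: 15.28
tool_pos: [455.1, 30.5, 59.9]
orientation: [2.221, 2.222, 0.0]
force: [0.5, -0.8, 0.0]
opening: 1.001
grip_force: 0.0
t: 16.53
tool_pos: [642.7, 186.9, 81.4]
orientation: [2.221, 2.221, 0.002]
force: [0.8, -0.4, 1.7]
opening: 1.001
grip_force: 0.0
```

```bash
p="python3 -m pendant"
$p '[[0,0,0.025,0,0,0],[0,0,0.018,0,0,0],[0,0,0.0095,0,0,0],[0,0,0,0,0,0],[0,0,0,0,0,0]]'
$p '[[0,0,0,0,0,0],[0,0,0,0,0,0],[0,0,0,0,0,0],[0,0,0,0,0,0],[0,0,0,0,0,0]]' 1 40
$p '[[0,0,-0.03,0,0,0],[0,0,-0.03,0,0,0],[-0.0143,-0.0382,0,0,0,0],[-0.0143,-0.0382,0,0,0,0],[-0.0143,-0.0382,0,0,0,0]]' >/dev/null
$p '[[-0.0143,-0.0382,0,0,0,0],[-0.0143,-0.0382,0,0,0,0],[0,0,0,0,0,0],[0,0,0,0,0,0],[0,0,0,0,0,0]]'
```

```text
t: 16.95
tool_pos: [642.8, 187.1, 28.8]
orientation: [2.221, 2.221, 0.002]
force: [0.2, -0.3, 1.0]
opening: 0.999
grip_force: 0.0
t: 17.37
tool_pos: [642.7, 187.2, 28.6]
orientation: [2.221, 2.221, 0.002]
force: [-1.9, -0.4, 6.2]
opening: 0.521
grip_force: 40.7
t: 18.2
tool_pos: [452.2, 115.7, 88.2]
orientation: [2.221, 2.22, 0.003]
force: [-0.1, 0.0, -0.3]
opening: 0.524
grip_force: 41.2
```

```bash
p="python3 -m pendant"
$p '[[0,-0.0005,0.02,0,0,0],[0,0,0.013,0,0,0],[0,0,0.005,0,0,0],[0,0,0,0,0,0],[0,0,0,0,0,0]]'
$p '[[0,0,0,0,0,0],[0,0,0,0,0,0],[0,0,0,0,0,0],[0,0,0,0,0,0],[0,0,0,0,0,0]]' -1
$p '[[0,0,-0.02,0,0,0],[0,0,-0.04,0,0,0],[0,0,-0.04,0,0,0],[0,0,-0.04,0,0,0],[0,0,0,0,0,0]]' >/dev/null
$p '[[0.04,0,0,0,0,0],[0.04,0,0,0,0,0],[0.04,0,0,0,0,0],[0.04,0,0,0,0,0],[0.04,0,0,0,0,0]]' >/dev/null
$p '[[0.04,0,0,0,0,0],[0.04,0,0,0,0,0],[0,0,0,0,0,0],[0,0,0,0,0,0],[0,0,0,0,0,0]]'
python3 - <<'E'
from h import *
t=cap('top');a=cv2.resize(t['color'][140:275,180:400],None,fx=3,fy=3,interpolation=cv2.INTER_CUBIC)
c=cap('scene');b=cv2.resize(c['color'][140:320,140:360],None,fx=3,fy=3)[:190*3]
cv2.imwrite('pics/t4.png',a);cv2.imwrite('pics/s4.png',b)
E
```

```text
t: 18.62
tool_pos: [451.7, 115.9, 49.4]
orientation: [2.221, 2.221, 0.001]
force: [-0.6, -0.7, -0.6]
opening: 0.519
grip_force: 42.0
t: 19.03
tool_pos: [450.8, 115.6, 49.4]
orientation: [2.221, 2.221, 0.0]
force: [-0.3, 0.0, 0.6]
opening: 1.0
grip_force: 0.0
t: 20.28
tool_pos: [450.6, 395.2, 188.9]
orientation: [2.221, 2.222, -0.001]
force: [0.1, -0.1, 0.4]
opening: 1.001
grip_force: 0.0
```

View pics/t4.png

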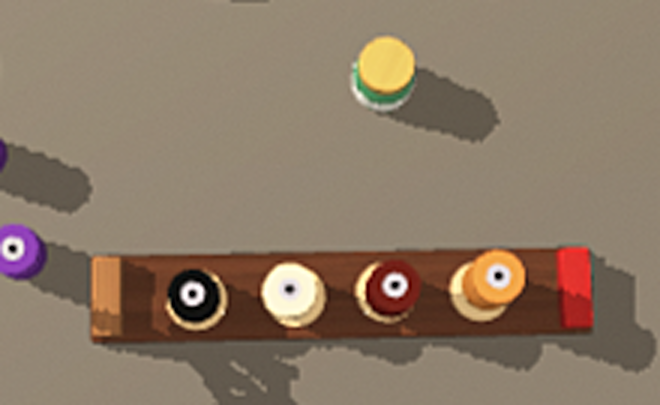

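View pics/s4.png

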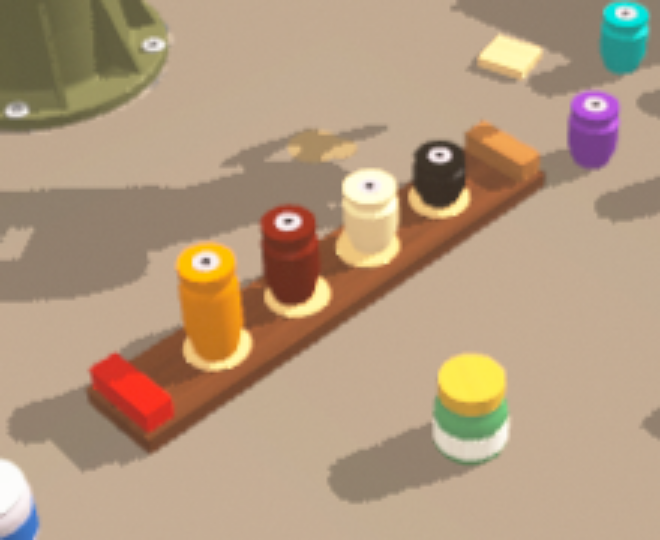

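All four stand upright in order, with the jar untouched. I'll check each foot against its pad in both cameras.

```bash
python3 - <<'E'
from h import *
t=cap('top');c=cap('scene')
pt=np.array([[451.5,115.7],[455.5,30.7],[459.5,-54.2],[463.5,-139]])
for i,(a,b,h) in enumerate([((192.5,294),(440,155),66),((289.5,289),(369.5,186),81),((395.5,286),(288,222),96),((498,275.5),(206,261),111)]):
    f=world(t,180+a[0]/3,140+a[1]/3,h)[:2]; g=world(c,140+b[0]/3,140+b[1]/3,h)[:2]
    print(i+1,(f-pt[i]).round(1),g.round(1))
# pads before, scene camera
import pickle
c=pickle.load(open('scene0.pkl','rb'))
m=cv2.inRange(c['color'],(120,200,220),(200,255,255)); m[:, :195]=0;m[:180]=0
n,l,s,ce=cv2.connectedComponentsWithStats(m)
for k in range(1,n):
    if s[k,4]>100: print(world(c,*ce[k],21)[:2].round(1),s[k,4])
E
```

```text
1 [-1.2  1.2] [454.8 118.1]
2 [-1.1  2.6] [458.4  33.9]
3 [-2.7 -1.6] [461.6 -54.8]
4 [ 1.8 -1. ] [ 468.2 -139.1]
[454.5 115.8] 202
[458.9  27.7] 230
[463.9 -54.2] 253
[ 466.3 -138.5] 282
[1010.6  200.2] 237
[1107.   225.5] 1265
[ 796.8 -143.9] 500
[1117.3   25.4] 4050
[ 780.6 -372.5] 387
```

Each foot is within about 3 mm of its pad centre in the top view; pale looks about 6 mm off along the board in the scene view. All four sit well inside the pads, so I'm handing in.

```bash
python3 -c "
from rig import manip
print(manip.sign_off())"
```

```text
the job is handed in; nothing more can be done
None
```

The four feet stand upright in height order: honey on pad4 next to the red block, then mahogany on pad3, pale on pad2 and black on pad1. Each is within about 3 mm of its pad centre in the top view (pale about 6 mm in the scene view), the jar was not moved, and the job was handed in at about 20 s of the 96 s limit.

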